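# File a cured specimen mount: out of its mould, into the tray, tray into the specimen file

### The job

Lift the cured resin mount out of its mounting-mould base and set it down (not drop it), face up, in an empty recess of the square specimen tray; then slide the loaded tray along the desk, without lifting it, into the open bay of the flat specimen file until it is fully home against the stop. Both mounts must end up seated in their recesses in the tray, and the other things on the desk must be left where they are.

Things in the scene. Friction and masses are not known exactly. Their poses are not given: they have to be found in the camera images.
- mount: the cured mount to be filed: black resin disc with a metal sample in its upper, polished face, 30 mm across, 15 mm high; origin at the centre of its underside, z up. It stands in the mould base's cavity and rises 8 mm above its rim
- mould_base: white round mounting-mould base that holds the mount, fixed to the desk: 42 mm across (47 mm flange at the foot), 12 mm high, round cavity 32 mm across, cavity floor 5 mm above the desk; origin at the centre of its underside. Two like bases with empty cavities stand near it (three places, up to 20 cm apart); the tall hardness tester stands 10 cm behind them
- tray: loose square grey tray on the desk, 92 x 92 mm, 14 mm high, 0.2 to 0.4 kg; four round recesses 34.5 mm across, 9 mm deep, 44 mm apart in a 2 x 2 pattern (a seated mount stands out by 6 to 7 mm). Origin at the centre of its underside, x and y along its sides. Its four sides are alike and plain, any may go into the bay first; too wide to grasp across
- recess_0 (a point): centre of the floor of the tray recess at its own (+22, +22) mm, 5 mm above its underside; this one holds the mount filed earlier
- recess_1 (a point): centre of the floor of the empty recess at the tray's own (+22, -22) mm
- recess_2 (a point): centre of the floor of the empty recess at the tray's own (-22, -22) mm
- recess_3 (a point): centre of the floor of the empty recess at the tray's own (-22, +22) mm
- filed_mount: black resin mount filed earlier, 30 mm across, 16 mm high, loose in recess 0 of the tray; origin at the centre of its underside
- specimen_file: flat grey steel specimen file, fixed: 100 mm deep (x), 208 wide (y), 37 high; origin at the centre of its underside. Its two bay mouths face its own -x. Bays 95.5 mm wide, 25 high, centred at y = +52 and -52, without a floor (the tray slides on the desk). Middle wall's nose and flared outer lips reach 4 and 11 mm before the mouth plane x = -50. A tray filed earlier fills one bay
- bay_home (a point): in the open bay, on the desk: where the tray's origin comes to lie when the tray is fully home against the rubber stop at the back; x points into the bay (parallel to the file's x), z up. It lies 42 mm inside the mouth plane, so that 4 mm of the tray stand out when it is home
- sleeve_1: bystander: white plastic mould sleeve (ring), 42 mm across, 22 mm high; origin at the centre of its underside
- sleeve_2: bystander: a like ring, 42 mm across, 22 mm high; origin at the centre of its underside
- round_block: bystander: round steel hardness reference block, 64 mm across, 15 mm high; origin at the centre of its underside
- dropper: bystander: brown glass dropper bottle, 33 mm across, 102 mm high; origin at the centre of its underside
- hex_key: bystander: black hex key, 33 x 88 mm, 4 mm thick, lying flat, long arm along its own y; origin at the centre of its underside
- large_mount: bystander: larger black resin mount, 40 mm across, 18 mm high; origin at the centre of its underside
- objective: bystander: spare microscope objective standing upright, 28 mm across, 46 mm high; origin at the centre of its underside
- rubber: bystander: rubber eraser, 21 x 54 mm, 13 mm high, long along its own y; origin at the centre of its underside
There are look-alikes about, which are no part of the job. Leave any green, purple or red look-alike of the filed_mount alone.

How it is judged:
By the outcome, as a careful person would: the job done as asked, in the order asked, and still so for the second after the job is handed in, with the robot touching nothing.
It also fails if it takes over 72 s, if anything falls off the work surface, if the arm or the gripper's body presses on something with over 40 N, if the wrist force passes 120 N, or if a joint passes its speed limit or range.

### The arm

A 6-joint arm with a two-finger parallel gripper is mounted at the origin on a cart in front of the work surface, level with it; the furniture and walls round the work are solid. World frame = base frame: x ahead of the robot, y to its left, z up, the work surface at z = 0. Lengths are in m, angles in degrees, forces in N, time in s.
With the tool pointing down it reaches from about 0.375 to 0.9 m from the base axis. Payload 3.1 kg.
Tool frame: the origin (TCP) lies at the very end of the fingers, on their centre line; the grasp point (between the pads) lies 19 mm behind it (bot.tcp_to_grasp is the distance from the TCP to the grasp point, in m); z points along the fingers, y is the line along which they close (so a half turn about z gives the same grasp; the last joint's range is limited). The gripper opens to 87 mm and grips with 3 to 60 N. Pads are 19 mm wide; open, the fingers measure 117 mm over their backs; the gripper's body (75 mm by 190 mm) begins 51 mm behind the grasp point.
Start: joints at [65.69, 30.224, 82.088, -0, 67.689, -10.227], TCP at [0.152, 0.606, 0.223] pointing down, gripper open.
Joint ranges: [-176.69, 176.69], [-43.24, 126.21], [12.49, 139.97], [-82, 262], [0, 151.66], [-163.58, 163.58]. Speed limits (degrees/s): [159.86, 159.86, 180, 180, 180, 180].

### API

Orientations are given as a 3x3 rotation matrix whose columns are the frame's x, y, z axes.
In Python, from rig import telemetry, capture, camera_info, job, bot gives the robot as it stands. The module is installed in compiled form; this text tells all that it offers.
- The arm moves only by the tool carry_out, never from a script. Its argument "deltas" is a list that holds one entry, the list of rows, each a list of 7 numbers: the shift along the tool's x, y, z scaled (see below), then the turn, a rotation vector about the tool's x, y, z scaled (see below), then the closure, from -1 (fully open) to 1 (shut). In form: [[[dx, dy, dz, ax, ay, az, claw], ...]]. A call has exactly 10 rows; each row is the pose to reach, as a shift and turn from the pose commanded when the call began, along the tool's axes at that moment, turning the shorter way round; what a row does not reach only later rows make up. The controller multiplies each number of a shift by 15 cm and each number of a turn by 360 degrees. A row lasts 1/12 s, in which the tool goes at most 41.7 mm and 7.16 degrees, less where a joint would pass 70% of its speed; a pose out of reach is approached as far as the arm can. A call with a number of a shift or a turn outside -1 to 1 is refused whole. A call with a gripper value outside its range is refused whole. The fingers move at their own pace and stop on an object; the grip force is fixed at half the most. Time passes only in rows, so rows that repeat a pose let the fingers close, or fill a call up. It gives the time, the measured TCP pose, the force, the opening and the grip force at its end, in the units of the state.
- telemetry.read_state(): the state, without advancing time (a new reading comes with each control period).
- capture(name): name is "scene" or "top" or "wrist"; returns the picture (420x560x3 uint8, red, green, blue); there is no depth.
- camera_info(name): a dict with "mtx" (3x3 intrinsics, pixels), "cam_to_world" (4x4, takes a point from camera to world coordinates); the wrist camera has in their place "T_tool_cam" (4x4, takes a point from camera to tool coordinates, whose origin is the TCP and whose axes are the flange's). Camera axes: x right, y down, z forward; pixel columns grow to the right and rows downward; lengths in m; the calibration is good to about 2 mm. A picture is of the moment at which its call begins: read the wrist's pose just before it. camera_info takes no time and is no camera call.
- job.hand_in(): hands the job in; it is judged then, once.
The state is a dict: "time_s": time; "joint_positions": joint angles; "qvel": joint speeds; "tau": joint torques, N m; "position": TCP position; "tcp_rot": TCP orientation; "force": force on the tool from outside, world axes, zero at the start; "moment": the same for the moment, N m; "opening": opening from 0.0 (shut) to 1.0 (fully open); "grasp_force": force on a finger pad.
Only numpy, scipy, OpenCV 4.12 (cv2) and the standard library are available. Lean on these libraries where they do the work, as an engineer would, in place of code of your own. Each camera call takes 0.05 s, during which the arm holds its last target. There are 200 camera calls.

## Working session

There is one attempt and no reset: what is moved stays moved. The work goes in short steps, Python scripts to look and compute and a tool call to move; the robot and the scene stay as the last step left them, time stands still between calls to the robot, and variables do not carry over. Pictures are saved under pics/ and viewed, at most 10 in all, crops included, and the job is handed in when it is done.

Besides the shell and the picture viewer there is one more tool, called after "Emit:" in YAML: its name, and indented under it one key for each argument. carry_out: Moves the arm, as the interface text tells. Its arguments: {"type":"object","properties":{"deltas":{"type":"array","items":{"type":"array","items":{"type":"array","items":{"type":"number"}}}}},"required":["deltas"]}

```bash
mkdir -p pics; python3 - <<'E'
from rig import telemetry,capture,camera_info
import cv2,numpy as np
s=telemetry.read_state();print(s)
for n in("top","scene"):
    cv2.imwrite(f"pics/{n}0.png",cv2.resize(capture(n)[:,:,::-1],(800,600),interpolation=cv2.INTER_CUBIC));c=camera_info(n);print(np.round(c["mtx"],1),np.round(c["cam_to_world"],3))
print(camera_info("wrist"))
E
```

```text
{'time_s': 0.0, 'joint_positions': array([ 6.56883218e+01,  3.02799029e+01,  8.21550322e+01, -5.45908777e-04,
        6.76877488e+01, -1.02267368e+01]), 'qvel': array([-0.06384373, -0.03877194, -0.00809398,  0.04364019, -0.01239533,
        0.04233881]), 'tau': array([-1.53565197e-04, -4.40039957e+01, -1.76593208e+01,  6.35053706e-02,
        5.84863883e-02, -1.66992845e-04]), 'position': array([0.15176954, 0.60555686, 0.22156909]), 'tcp_rot': array([[-9.69936729e-01,  2.43355661e-01, -8.73514456e-04],
       [ 2.43356945e-01,  9.69934830e-01, -1.95497927e-03],
       [ 3.71496823e-04, -2.10878201e-03, -9.99997708e-01]]), 'force': array([-0.25527535,  0.23277913,  0.30315505]), 'moment': array([-0.06535635,  0.03284176, -0.02135672]), 'grasp_force': 0.0, 'opening': 1.0005388520005587}
[[545.4   0.  275.5]
 [  0.  545.4 212.7]
 [  0.    0.    1. ]] [[ 0.028 -0.997  0.079  0.451]
 [-1.    -0.028 -0.005  0.063]
 [ 0.007 -0.078 -0.997  1.28 ]
 [ 0.     0.     0.     1.   ]]
[[494.1   0.  269.1]
 [  0.  494.1 211.6]
 [  0.    0.    1. ]] [[-0.908 -0.313  0.277  0.225]
 [-0.418  0.687 -0.594  0.746]
 [-0.004 -0.655 -0.755  0.889]
 [ 0.     0.     0.     1.   ]]
{'mtx': array([[353.74726128,   0.        , 281.62728798],
       [  0.        , 353.74726128, 210.5033859 ],
       [  0.        ,   0.        ,   1.        ]]), 'T_tool_cam': array([[-1.32542779e-03, -9.67029332e-01, -2.54661567e-01,
         6.86293076e-02],
       [ 9.99999114e-01, -1.31302142e-03, -2.18707471e-04,
        -9.19666855e-04],
       [-1.22879552e-04, -2.54661631e-01,  9.67030216e-01,
        -1.61848376e-01],
       [ 0.00000000e+00,  0.00000000e+00,  0.00000000e+00,
         1.00000000e+00]])}
```

View pics/top0.png

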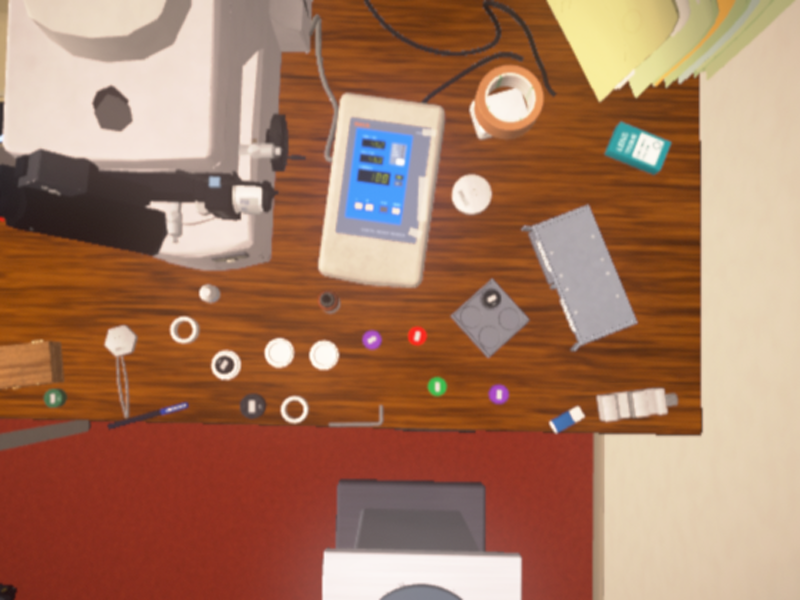

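View pics/scene0.png

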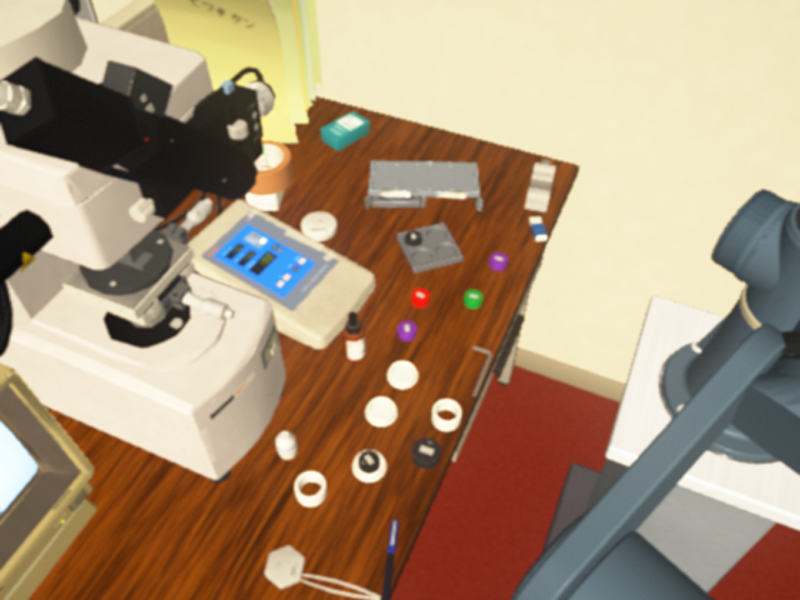

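Top view: mount in base at about (226,364), empty bases at (279,352) and (324,355), tray at (490,318) with the filed mount at its top corner, and the file at (583,277) with its mouths facing the lower left. The upper bay seems to be the filled one.

```bash
cat > h.py <<'E'
from rig import telemetry,capture,camera_info
import cv2,numpy as np
def cam(n,s=None):
    c=camera_info(n)
    if n!="wrist": return c["mtx"],c["cam_to_world"]
    s=s or telemetry.read_state()
    T=np.eye(4);T[:3,:3]=s["tcp_rot"];T[:3,3]=s["position"]
    return c["mtx"],T@c["T_tool_cam"]
def back(K,T,uv,z):
    uv=np.atleast_2d(uv).astype(float)
    d=np.c_[uv,np.ones(len(uv))]@np.linalg.inv(K).T@T[:3,:3].T
    o=T[:3,3]; z=np.broadcast_to(z,len(uv))
    return o+d*((z-o[2])/d[:,2])[:,None]
def proj(K,T,P):
    p=(np.atleast_2d(P)-T[:3,3])@T[:3,:3]; p=p@K.T
    return p[:,:2]/p[:,2:]
E
python3 - <<'E'
from h import *
K,T=cam("top")
n=["mount","base2","base3","sl_up","sl_low","purple1","tray L","tray T","tray R","tray B","filed","file TL","file TR","file BR","file BL","lip","dropper","objective","large"]
uv=np.array([[226,364],[279,352],[324,355],[184,329],[294,408],[372,340],[451,318],[490,279],[528,318],[490,356],[491,298],[529,230],[589,207],[636,322],[577,345],[525,229],[330,301],[209,293],[253,405]])*.7
z=[.02,.012,.012,.022,.022,.015,.014,.014,.014,.014,.021,.037,.037,.037,.037,.03,.1,.046,.018]
for a,b in zip(n,back(K,T,uv,z)): print(a,b.round(3))
im=capture("top")[:,:,::-1]
cv2.imwrite("pics/t1.png",cv2.resize(im[120:260,300:460],(800,700),interpolation=cv2.INTER_CUBIC)[:600])
E
```

```text
mount [0.445 0.324 0.02 ]
base2 [0.467 0.241 0.012]
base3 [0.464 0.168 0.012]
sl_up [0.5   0.394 0.022]
sl_low [0.378 0.212 0.022]
purple1 [0.491 0.09  0.015]
tray L [ 0.53  -0.037  0.014]
tray T [ 0.596 -0.099  0.014]
tray R [ 0.534 -0.162  0.014]
tray B [ 0.47  -0.102  0.014]
filed [ 0.564 -0.101  0.021]
file TL [ 0.674 -0.158  0.037]
file TR [ 0.715 -0.255  0.037]
file BR [ 0.531 -0.331  0.037]
file BL [ 0.491 -0.237  0.037]
lip [ 0.677 -0.153  0.03 ]
dropper [0.545 0.154 0.1  ]
objective [0.557 0.351 0.046]
large [0.381 0.278 0.018]
```

View pics/t1.png

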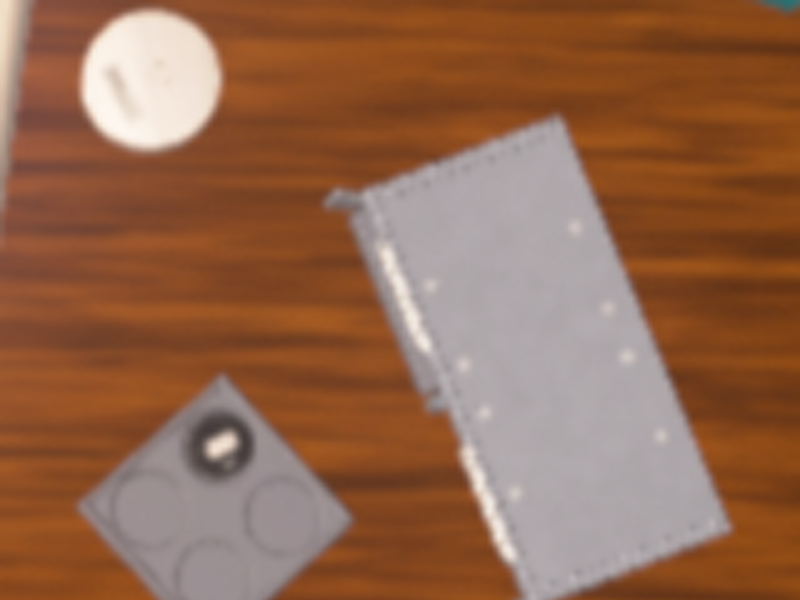

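The upper bay is filled by the earlier tray, which sticks out about 4 mm, so the lower bay is the open one. Plan: place the mount in the right-hand recess, which will lead into the bay. Then grip the web between the two trailing recesses to slide and turn the tray, and finish by pushing on its rear edge. First I move above the mount.

Emit:
carry_out:
  deltas:
    - [[-0.2,-0.11,0.05,0,0,0,-1],[-0.4,-0.22,0.11,0,0,0,-1],[-0.6,-0.34,0.17,0,0,0,-1],[-0.8,-0.45,0.23,0,0,0,-1],[-0.8,-0.45,0.23,0,0,0,-1],[-0.8,-0.45,0.23,0,0,0,-1],[-0.8,-0.45,0.23,0,0,0,-1],[-0.8,-0.45,0.23,0,0,0,-1],[-0.8,-0.45,0.23,0,0,0,-1],[-0.8,-0.45,0.23,0,0,0,-1]]

```text
time_s: 0.98
position: [0.2512, 0.5124, 0.1884]
tcp_rot: [[-0.97, 0.242, 0.0], [0.242, 0.97, 0.001], [-0.0, 0.001, -1.0]]
force: [0.1, 0.0, -0.3]
opening: 1.004
grasp_force: 0.0
```

Emit:
carry_out:
  deltas:
    - [[-0.2,-0.11,0.05,0,0,0,-1],[-0.4,-0.22,0.11,0,0,0,-1],[-0.6,-0.34,0.17,0,0,0,-1],[-0.8,-0.45,0.23,0,0,0,-1],[-0.8,-0.45,0.23,0,0,0,-1],[-0.8,-0.45,0.23,0,0,0,-1],[-0.8,-0.45,0.23,0,0,0,-1],[-0.8,-0.45,0.23,0,0,0,-1],[-0.8,-0.45,0.23,0,0,0,-1],[-0.8,-0.45,0.23,0,0,0,-1]]

```text
time_s: 1.82
position: [0.3511, 0.4179, 0.1539]
tcp_rot: [[-0.97, 0.241, 0.001], [0.241, 0.97, 0.001], [-0.0, 0.001, -1.0]]
force: [0.5, -0.2, -0.3]
opening: 1.0
grasp_force: 0.0
```

Emit:
carry_out:
  deltas:
    - [[-0.2,-0.11,0.05,0,0,0,-0.3],[-0.4,-0.22,0.11,0,0,0,-0.3],[-0.6,-0.34,0.17,0,0,0,-0.3],[-0.75,-0.45,0.23,0,0,0,-0.3],[-0.75,-0.45,0.23,0,0,0,-0.3],[-0.75,-0.45,0.23,0,0,0,-0.3],[-0.75,-0.45,0.23,0,0,0,-0.3],[-0.75,-0.45,0.23,0,0,0,-0.3],[-0.75,-0.45,0.23,0,0,0,-0.3],[-0.75,-0.45,0.23,0,0,0,-0.3]]

```text
time_s: 2.65
position: [0.444, 0.325, 0.1195]
tcp_rot: [[-0.97, 0.242, 0.0], [0.242, 0.97, 0.0], [-0.0, 0.0, -1.0]]
force: [-0.5, -0.1, 0.8]
opening: 0.649
grasp_force: 0.0
```

```bash
python3 - <<'E'
from h import *
s=telemetry.read_state();im=capture("wrist")[:,:,::-1];np.savez("w1.npz",im=im,R=s["tcp_rot"],p=s["position"])
print(s["time_s"],s["position"].round(4),s["tcp_rot"].round(4),s["opening"],s["force"].round(1))
cv2.imwrite("pics/w1.png",cv2.resize(im,(800,600)))
E
```

```text
2.65 [0.444  0.325  0.1195] [[-9.704e-01  2.415e-01  5.000e-04]
 [ 2.415e-01  9.704e-01  3.000e-04]
 [-4.000e-04  4.000e-04 -1.000e+00]] 0.6494349488860848 [-0.5 -0.1  0.8]
```

View pics/w1.png

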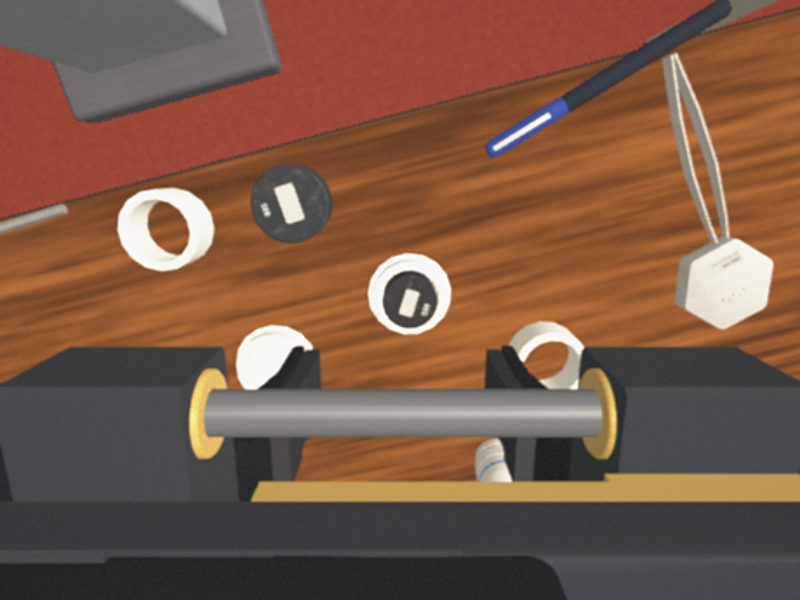

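The wrist view shows the mount's dark disc at (411,298), inside its white base at (409,293). Next I fit both circles.

```bash
cat >> h.py <<'E'
def load(f):
    d=np.load(f); K=camera_info("wrist")["mtx"]; T=np.eye(4);T[:3,:3]=d["R"];T[:3,3]=d["p"]
    return d["im"],K,T@camera_info("wrist")["T_tool_cam"]
def mountfit(im,K,T,uv,z,R,dark=70):
    # disc of dark pixels near uv, ray-cast to height z
    g=im.max(2); m=np.uint8(g<dark)*255
    cs,_=cv2.findContours(m,cv2.RETR_EXTERNAL,cv2.CHAIN_APPROX_NONE)
    for c in cs:
        if cv2.pointPolygonTest(cv2.convexHull(c),tuple(map(float,uv)),True)>-2 and cv2.contourArea(c)>150:
            h=cv2.convexHull(c)[:,0]
            e=cv2.minEnclosingCircle(back(K,T,h,z)[:,:2].astype(np.float32)*1000)
            print("disc",np.round(e[0],1),round(e[1],1),"area centroid",back(K,T,cv2.fitEllipse(c)[0],z)[0].round(4))
E
python3 - <<'E'
from h import *
im,K,T=load("w1.npz")
for d in(60,80,100): mountfit(im,K,T,(287,208),.020,15,d)
# white base outline
g=np.uint8((im.min(2)>150))*255
cs,_=cv2.findContours(g,cv2.RETR_EXTERNAL,cv2.CHAIN_APPROX_NONE)
for c in cs:
    if cv2.contourArea(c)>1500 : 
        e=cv2.minEnclosingCircle(back(K,T,c[:,0],.012)[:,:2].astype(np.float32)*1000);print(cv2.fitEllipse(c),np.round(e[0],1),e[1])
print(proj(K,T,[[.444,.325,.02]]))
E
```

```text
disc [444.1 327.9] 15.2 area centroid [0.4439 0.3278 0.02  ]
disc [444.  327.9] 15.3 area centroid [0.4439 0.3279 0.02  ]
((320.9739074707031, 288.4802551269531), (7.372313976287842, 386.09844970703125), 89.99797821044922) [513.7 306.6] 115.9993667602539
((286.30810546875, 205.1908721923828), (55.817474365234375, 56.997066497802734), 84.06570434570312) [443.3 328. ] 23.031286239624023
((509.7121887207031, 198.28517150878906), (54.51047134399414, 64.35070037841797), 49.86282730102539) [480.2 498.4] 25.21695899963379
((115.27377319335938, 159.5349578857422), (57.03951644897461, 66.79254150390625), 91.5688247680664) [377.1 211.1] 25.873310089111328
[[282.85559282 210.2561165 ]]
```

Emit:
carry_out:
  deltas:
    - [[0.005,0.02,0.15,0,0,0,-0.3],[0.005,0.02,0.3,0,0,0,-0.3],[0.005,0.02,0.45,0,0,0,-0.3],[0.005,0.02,0.55,0,0,0,-0.3],[0.005,0.02,0.62,0,0,0,-0.3],[0.005,0.02,0.67,0,0,0,-0.3],[0.005,0.02,0.695,0,0,0,-0.3],[0.005,0.02,0.695,0,0,0,-0.3],[0.005,0.02,0.695,0,0,0,-0.3],[0.005,0.02,0.695,0,0,0,-0.3]]

```text
time_s: 3.53
position: [0.4453, 0.3274, 0.0156]
tcp_rot: [[-0.97, 0.243, 0.002], [0.243, 0.97, 0.001], [-0.001, 0.001, -1.0]]
force: [-0.3, 0.9, 0.3]
opening: 0.647
grasp_force: 0.0
```

Emit:
carry_out:
  deltas:
    - [[0,0,0,0,0,0,1],[0,0,0,0,0,0,1],[0,0,0,0,0,0,1],[0,0,0,0,0,0,1],[0,0,0,0,0,0,1],[0,0,0,0,0,0,1],[0,0,0,0,0,0,1],[0,0,0,0,0,0,1],[0,0,0,0,0,0,1],[0,0,0,0,0,0,1]]

```text
time_s: 4.37
position: [0.4453, 0.3279, 0.0151]
tcp_rot: [[-0.97, 0.244, 0.002], [0.244, 0.97, 0.001], [-0.001, 0.002, -1.0]]
force: [0.3, 4.1, 1.5]
opening: 0.325
grasp_force: 30.0
```

Emit:
carry_out:
  deltas:
    - [[0,0,-0.03,0,0,0,1],[0,0,-0.07,0,0,0,1],[0,0,-0.14,0,0,0,1],[0,0,-0.26,0,0,0,1],[0,0,-0.4,0,0,0,1],[0,0,-0.55,0,0,0,1],[0,0,-0.7,0,0,0,1],[0,0,-0.82,0,0,0,1],[0,0,-0.85,0,0,0,1],[0,0,-0.85,0,0,0,1]]

```text
time_s: 5.2
position: [0.445, 0.3267, 0.1438]
tcp_rot: [[-0.97, 0.243, 0.002], [0.243, 0.97, 0.0], [-0.002, 0.001, -1.0]]
force: [-0.4, -0.2, -0.7]
opening: 0.327
grasp_force: 30.0
```

Emit:
carry_out:
  deltas:
    - [[-0.02,-0.05,0,0,0,0,1],[-0.06,-0.14,0,0,0,0,1],[-0.12,-0.26,0,0,0,0,1],[-0.18,-0.4,0,0,0,0,1],[-0.24,-0.54,0,0,0,0,1],[-0.3,-0.66,0,0,0,0,1],[-0.35,-0.76,0,0,0,0,1],[-0.38,-0.84,0,0,0,0,1],[-0.39,-0.86,0,0,0,0,1],[-0.39,-0.86,0,0,0,0,1]]

```text
time_s: 6.03
position: [0.4691, 0.1863, 0.141]
tcp_rot: [[-0.969, 0.245, -0.003], [0.245, 0.969, -0.001], [0.003, -0.002, -1.0]]
force: [0.3, 0.1, -1.3]
opening: 0.323
grasp_force: 30.0
```

Emit:
carry_out:
  deltas:
    - [[-0.02,-0.05,0,0,0,0,1],[-0.06,-0.14,0,0,0,0,1],[-0.12,-0.26,0,0,0,0,1],[-0.18,-0.4,0,0,0,0,1],[-0.24,-0.54,0,0,0,0,1],[-0.3,-0.66,0,0,0,0,1],[-0.35,-0.76,0,0,0,0,1],[-0.38,-0.84,0,0,0,0,1],[-0.39,-0.86,0,0,0,0,1],[-0.39,-0.86,0,0,0,0,1]]

```text
time_s: 6.87
position: [0.4954, 0.048, 0.1421]
tcp_rot: [[-0.97, 0.244, -0.0], [0.244, 0.97, 0.0], [0.0, -0.0, -1.0]]
force: [0.5, 1.5, 0.0]
opening: 0.32
grasp_force: 30.0
```

Emit:
carry_out:
  deltas:
    - [[-0.02,-0.05,0,0,0,0,1],[-0.06,-0.14,0,0,0,0,1],[-0.12,-0.26,0,0,0,0,1],[-0.18,-0.4,0,0,0,0,1],[-0.24,-0.54,0,0,0,0,1],[-0.3,-0.66,0,0,0,0,1],[-0.35,-0.76,0,0,0,0,1],[-0.38,-0.84,0,0,0,0,1],[-0.39,-0.86,0,0,0,0,1],[-0.39,-0.86,0,0,0,0,1]]

```text
time_s: 7.7
position: [0.5207, -0.0912, 0.1422]
tcp_rot: [[-0.97, 0.244, -0.0], [0.244, 0.97, 0.0], [0.0, 0.0, -1.0]]
force: [0.7, -0.1, -0.2]
opening: 0.326
grasp_force: 30.0
```

```bash
python3 - <<'E'
from h import *
s=telemetry.read_state();im=capture("wrist")[:,:,::-1];np.savez("w2.npz",im=im,R=s["tcp_rot"],p=s["position"])
print(s["time_s"],s["position"].round(4),s["tcp_rot"].round(4),s["opening"],s["grasp_force"])
cv2.imwrite("pics/w2.png",cv2.resize(im,(800,600)))
E
```

```text
7.7 [ 0.5207 -0.0912  0.1422] [[-9.698e-01  2.441e-01 -2.000e-04]
 [ 2.441e-01  9.698e-01  3.000e-04]
 [ 3.000e-04  2.000e-04 -1.000e+00]] 0.3263152473316319 30.000185072422028
```

View pics/w2.png

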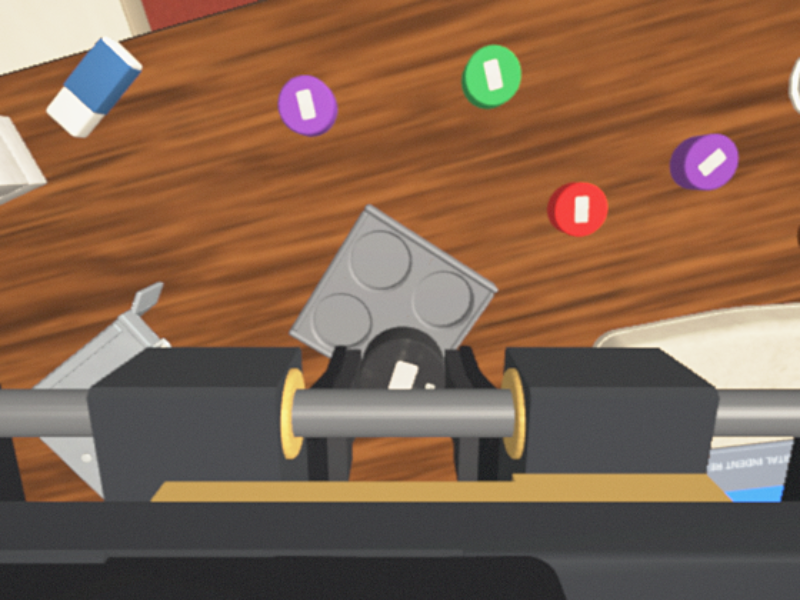

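The mount is held. The three empty recesses show at about (380,260), (342,320) and (443,298), and tray corners at (369,206), (496,291) and (290,333). I fit the tray pose by matching its model outline to the image edges.

```bash
cat >> h.py <<'E'
from scipy.optimize import minimize
def traypts(p,sides,recs):
    # tray frame here: theta along the leading normal; sides/recs in that frame
    x,y,t=p; a=np.linspace(0,2*np.pi,90); u=np.linspace(-.043,.043,60); L=[]
    S={'back':np.c_[-.046+0*u,u],'left':np.c_[u,.046+0*u],'right':np.c_[u,-.046+0*u],'front':np.c_[.046+0*u,u]}
    for s in sides:L.append(S[s])
    for r in recs:L.append(np.c_[r[0]*.022+.01725*np.cos(a),r[1]*.022+.01725*np.sin(a)])
    q=np.vstack(L);c,s=np.cos(t),np.sin(t)
    return np.c_[x+c*q[:,0]-s*q[:,1],y+s*q[:,0]+c*q[:,1],np.full(len(q),.014)]
def fittray(im,K,T,p0,sides,recs):
    g=cv2.cvtColor(im,cv2.COLOR_BGR2GRAY).astype(np.float32)
    for sg in(3,1.2):
        b=cv2.GaussianBlur(g,(0,0),sg); m=np.hypot(cv2.Sobel(b,5,1,0),cv2.Sobel(b,5,0,1)); m=np.minimum(m,np.percentile(m,97))
        def f(p):
            uv=proj(K,T,traypts(p,sides,recs)).astype(np.float32)
            return -cv2.remap(m,uv[:,:1].copy(),uv[:,1:].copy(),cv2.INTER_LINEAR).mean()
        d=np.array([.004,.004,.05])*sg/3
        r=minimize(f,p0,method="Nelder-Mead",options=dict(initial_simplex=np.vstack([p0]+[np.array(p0)+e for e in np.diag(d)]),xatol=1e-5,fatol=1e-4))
        p0=r.x
    print("tray",p0[:2].round(4),np.degrees(p0[2]).round(2),r.fun,"max",m.max()); return p0
E
python3 - <<'E'
from h import *
im,K,T=load("w2.npz")
uv=np.array([[369,206],[496,291],[290,333]])*.7
print(back(K,T,uv,.014).round(4)); print(back(K,T,np.array([[380,260],[342,320],[443,298]])*.7,.012).round(4))
p=fittray(im,K,T,[.5325,-.1,np.radians(-43)],['back','right'],[(-1,1),(-1,-1),(1,-1)])
R=np.array([[np.cos(p[2]),-np.sin(p[2])],[np.sin(p[2]),np.cos(p[2])]])
for r in [(1,-1),(-1,1),(-1,-1),(1,1)]: print(r,(p[:2]+R@np.array(r)*.022).round(4))
# held mount: top metal is visible; sleeve of scene: file corners
o=im.copy()
for q in proj(K,T,traypts(p,['back','right','left','front'],[(-1,1),(-1,-1),(1,-1)])): cv2.circle(o,tuple(int(v) for v in q),0,(0,0,255),-1)
cv2.imwrite("pics/w2o.png",cv2.resize(o[130:260,190:370],(720,520)))
E
```

```text
[[ 0.4696 -0.0987  0.014 ]
 [ 0.5358 -0.0389  0.014 ]
 [ 0.5308 -0.1647  0.014 ]]
[[ 0.5014 -0.1008  0.012 ]
 [ 0.5312 -0.1324  0.012 ]
 [ 0.5328 -0.0702  0.012 ]]
tray [ 0.5334 -0.1008] -46.81 -75.96075439453125 max 160.7955
(1, -1) [ 0.5324 -0.1319]
(-1, 1) [ 0.5344 -0.0697]
(-1, -1) [ 0.5023 -0.0998]
(1, 1) [ 0.5645 -0.1018]
```

View pics/w2o.png

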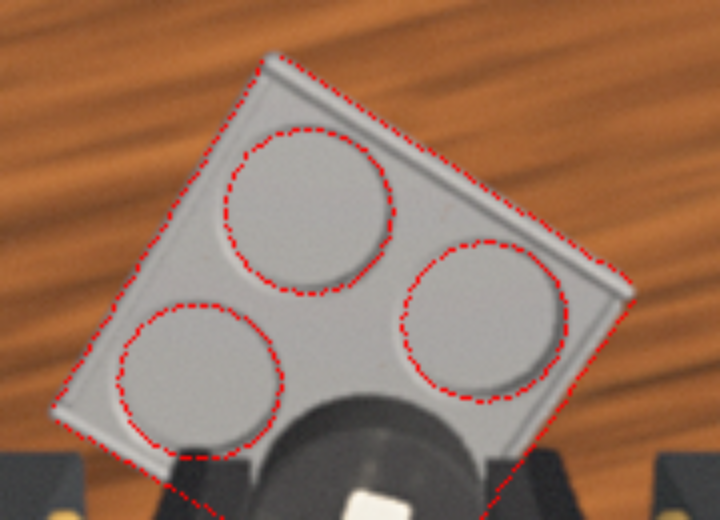

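The fit follows the tray edges and rims well: tray at (0.5334, -0.1008), target recess at (0.5324, -0.1319). I rotate 25° so the fingers clear the filed mount when they open, and lower to an intermediate height.

Emit:
carry_out:
  deltas:
    - [[-0.03,-0.05,0,0,0,-0.014,1],[-0.06,-0.1,0.05,0,0,-0.028,1],[-0.09,-0.15,0.15,0,0,-0.042,1],[-0.12,-0.2,0.25,0,0,-0.056,1],[-0.149,-0.24,0.35,0,0,-0.07,1],[-0.149,-0.24,0.45,0,0,-0.07,1],[-0.149,-0.24,0.53,0,0,-0.07,1],[-0.149,-0.24,0.58,0,0,-0.07,1],[-0.149,-0.24,0.6,0,0,-0.07,1],[-0.149,-0.24,0.6,0,0,-0.07,1]]

```text
time_s: 8.58
position: [0.5331, -0.1302, 0.0518]
tcp_rot: [[-0.981, -0.194, -0.002], [-0.194, 0.981, 0.001], [0.001, 0.001, -1.0]]
force: [-0.6, -0.5, -1.2]
opening: 0.327
grasp_force: 30.0
```

```bash
python3 - <<'E'
from h import *
s=telemetry.read_state();R=s["tcp_rot"]
print(s["position"].round(4),np.degrees(np.arctan2(R[1,1],R[0,1])),s["force"].round(1),((np.array([.5336,-.1317,.0155])-s["position"])@R/.15).round(4))
E
```

```text
[ 0.5331 -0.1302  0.0518] 101.17968807278369 [-0.6 -0.5 -1.2] [-0.0017 -0.0104  0.2418]
```

Emit:
carry_out:
  deltas:
    - [[0,-0.01,0.04,0,0,0,1],[0,-0.01,0.08,0,0,0,1],[0,-0.01,0.12,0,0,0,1],[0,-0.01,0.15,0,0,0,1],[0,-0.01,0.18,0,0,0,1],[0,-0.01,0.2,0,0,0,1],[0,-0.01,0.22,0,0,0,1],[0,-0.01,0.235,0,0,0,1],[0,-0.01,0.242,0,0,0,1],[0,-0.01,0.242,0,0,0,1]]

```text
time_s: 9.42
position: [0.5339, -0.1328, 0.0158]
tcp_rot: [[-0.981, -0.193, -0.0], [-0.193, 0.981, 0.0], [0.0, 0.0, -1.0]]
force: [-0.3, -0.4, -0.7]
opening: 0.325
grasp_force: 30.0
```

Emit:
carry_out:
  deltas:
    - [[0,0.003,0.003,0,0,0,1],[0,0.003,0.005,0,0,0,1],[0,0.003,0.005,0,0,0,1],[0,0.003,0.005,0,0,0,0.15],[0,0.003,0.005,0,0,0,0.15],[0,0.003,0.005,0,0,0,0.15],[0,0.003,0.005,0,0,0,0.15],[0,0.003,0.005,0,0,0,0.15],[0,0.003,0.005,0,0,0,0.15],[0,0.003,0.005,0,0,0,0.15]]

```text
time_s: 10.25
position: [0.5339, -0.1324, 0.0153]
tcp_rot: [[-0.981, -0.193, 0.0], [-0.193, 0.981, -0.0], [-0.0, -0.0, -1.0]]
force: [0.8, 0.0, -0.2]
opening: 0.426
grasp_force: 0.0
```

Emit:
carry_out:
  deltas:
    - [[0,0,-0.03,0,0,0,0.15],[0,0,-0.08,0,0,0,0.15],[0,0,-0.16,0,0,0,0.15],[-0.1,0.1,-0.3,0,0,0.014,0.15],[-0.2,0.2,-0.45,0,0,0.028,0.15],[-0.3,0.3,-0.6,0,0,0.042,0.15],[-0.3,0.3,-0.7,0,0,0.056,0.15],[-0.3,0.3,-0.75,0,0,0.07,0.15],[-0.3,0.3,-0.75,0,0,0.07,0.15],[-0.3,0.3,-0.75,0,0,0.07,0.15]]

```text
time_s: 11.08
position: [0.5696, -0.0795, 0.1291]
tcp_rot: [[-0.971, 0.241, 0.002], [0.241, 0.971, -0.001], [-0.002, -0.0, -1.0]]
force: [-0.6, 0.2, 0.0]
opening: 0.427
grasp_force: 0.0
```

```bash
python3 - <<'E'
from h import *
s=telemetry.read_state();im=capture("wrist")[:,:,::-1];np.savez("w3.npz",im=im,R=s["tcp_rot"],p=s["position"])
print(s["time_s"],s["position"].round(4),s["tcp_rot"].round(4),s["opening"],s["grasp_force"])
cv2.imwrite("pics/w3.png",cv2.resize(im,(800,600)))
E
```

```text
11.0833 [ 0.5696 -0.0795  0.1291] [[-9.706e-01  2.409e-01  2.000e-03]
 [ 2.409e-01  9.706e-01 -8.000e-04]
 [-2.100e-03 -3.000e-04 -1.000e+00]] 0.42721180046883905 0.0
```

View pics/w3.png

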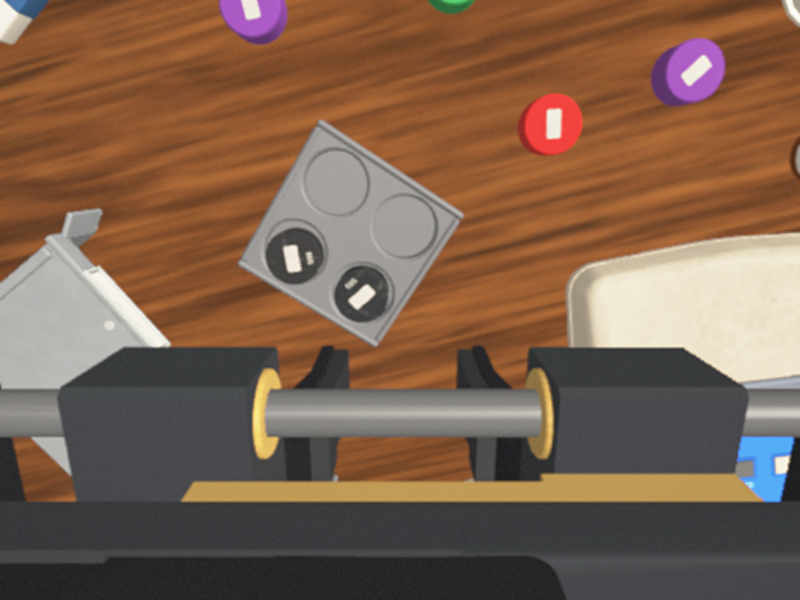

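Both mounts are seated at about (295,256) and (361,292), and the trailing recesses are empty. Next is a closer look at the open bay.

Emit:
carry_out:
  deltas:
    - [[-0.04,-0.15,-0.02,0,0,0,0.15],[-0.08,-0.3,-0.04,0,0,0,0.15],[-0.12,-0.45,-0.06,0,0,0,0.15],[-0.16,-0.6,-0.08,0,0,0,0.15],[-0.2,-0.7,-0.1,0,0,0,0.15],[-0.2,-0.76,-0.1,0,0,0,0.15],[-0.2,-0.76,-0.1,0,0,0,0.15],[-0.2,-0.76,-0.1,0,0,0,0.15],[-0.2,-0.76,-0.1,0,0,0,0.15],[-0.2,-0.76,-0.1,0,0,0,0.15]]

```text
time_s: 11.97
position: [0.5703, -0.1959, 0.1424]
tcp_rot: [[-0.97, 0.242, -0.001], [0.242, 0.97, 0.001], [0.001, 0.001, -1.0]]
force: [-0.0, -0.6, -0.2]
opening: 0.43
grasp_force: 0.0
```

```bash
python3 - <<'E'
from h import *
s=telemetry.read_state();im=capture("wrist")[:,:,::-1];np.savez("w4.npz",im=im,R=s["tcp_rot"],p=s["position"])
print(s["time_s"],s["position"].round(4),s["tcp_rot"].round(4))
cv2.imwrite("pics/w4.png",cv2.resize(im,(800,600)))
im,K,T=load("w3.npz")
p=fittray(im,K,T,[.5334,-.1008,np.radians(-46.8)],['back','right','left','front'],[(-1,1),(-1,-1)])
mountfit(im,K,T,np.array([295,256])*.7,.02,15); mountfit(im,K,T,np.array([361,292])*.7,.021,15)
R=np.array([[np.cos(p[2]),-np.sin(p[2])],[np.sin(p[2]),np.cos(p[2])]])
for r in [(1,-1),(1,1),(-1,0)]: print(r,(p[:2]+R@np.array(r)*.022).round(4))
E
```

```text
11.9667 [ 0.5703 -0.1959  0.1424] [[-9.703e-01  2.420e-01 -1.200e-03]
 [ 2.420e-01  9.703e-01  1.000e-03]
 [ 1.400e-03  7.000e-04 -1.000e+00]]
tray [ 0.5334 -0.101 ] -46.88 -79.35509490966797 max 147.53648
disc [ 537.6 -133.9] 12.7 area centroid [ 0.5383 -0.1338  0.02  ]
disc [ 562.5 -103.1] 15.3 area centroid [ 0.5626 -0.104   0.021 ]
(1, -1) [ 0.5323 -0.1321]
(1, 1) [ 0.5645 -0.102 ]
(-1, 0) [ 0.5183 -0.0849]
```

View pics/w4.png

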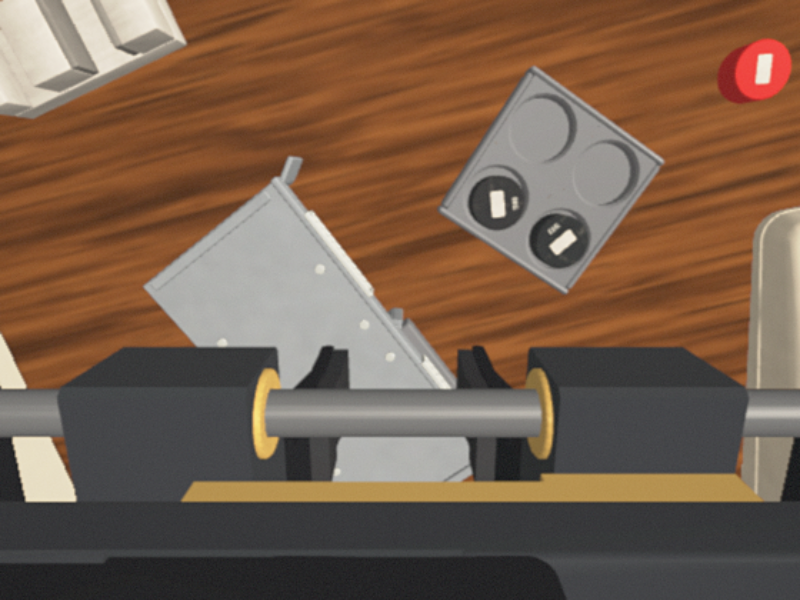

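The bay view shows the file's top mouth corner at (277,180), its back corner at (147,287), the front edge running to (450,387), and the outer lip at (292,165). I fit the file's top edges.

```bash
cat > f.py <<'E'
from h import *
im,K,T=load("w4.npz")
a,b,c=back(K,T,np.array([[277,180],[147,287],[448,387]])*.7,.037)
print(a.round(4),b.round(4),np.linalg.norm(b-a),"x dir from end",np.degrees(np.arctan2(*(b-a)[1::-1])),"from front",np.degrees(np.arctan2(*(c-a)[1::-1]))-90)
g=cv2.cvtColor(im,cv2.COLOR_BGR2GRAY).astype(np.float32)
def pts(p):
    x,y,t=p
    q=np.vstack([np.c_[np.linspace(0,.1,80),np.zeros(80)],np.c_[np.zeros(120),np.linspace(0,.12,120)],np.c_[np.full(50,.1),np.linspace(0,.04,50)]])
    c,s=np.cos(t),np.sin(t);return np.c_[x+c*q[:,0]-s*q[:,1],y+s*q[:,0]+c*q[:,1],np.full(len(q),.037)]
p=np.array([a[0],a[1],np.arctan2(*(b-a)[1::-1])])
for sg in(2.5,1.2):
    bl=cv2.GaussianBlur(g,(0,0),sg);m=np.hypot(cv2.Sobel(bl,5,1,0),cv2.Sobel(bl,5,0,1));m=np.minimum(m,np.percentile(m,95))
    def f(p):
        uv=proj(K,T,pts(p)).astype(np.float32);return -cv2.remap(m,uv[:,:1].copy(),uv[:,1:].copy(),1).mean()
    r=minimize(f,p,method="Nelder-Mead",options=dict(initial_simplex=np.vstack([p]+[p+e for e in np.diag([.003,.003,.03])]),xatol=1e-5,fatol=1e-4));p=r.x
t=p[2];X=np.array([np.cos(t),np.sin(t)]);Y=np.array([-X[1],X[0]])
mouth=p[:2]+.052*Y
print("corner",p[:2].round(4),np.degrees(t),"mouth",mouth.round(4),"home",(mouth+.042*X).round(4),"X",X.round(4),r.fun)
tr=fittray(im,K,T,[.5334,-.101,np.radians(-46.88)],['back','right','left','front'],[(-1,1),(-1,-1)])
d=tr[:2]-mouth;print("tray rel mouth along/lat",d@X,d@Y)
o=im.copy()
for q in proj(K,T,np.vstack([pts(p),traypts(tr,['back','right','left','front'],[])])): cv2.circle(o,tuple(int(v) for v in q),0,(0,0,255),-1)
cv2.imwrite("pics/w4o.png",cv2.resize(o[30:280,90:480],(780,500)))
E
python3 f.py
```

```text
[ 0.4936 -0.2441  0.037 ] [ 0.5304 -0.3297  0.037 ] 0.0931776652820893 x dir from end -66.75431083151635 from front -65.90836358952166
corner [ 0.4915 -0.2403] -67.95102281546306 mouth [ 0.5397 -0.2208] home [ 0.5555 -0.2597] X [ 0.3754 -0.9269] -95.86890411376953
tray [ 0.5331 -0.1014] -46.99 -82.505615234375 max 148.84962
tray rel mouth along/lat -0.11318726279930238 0.03865785787679253
```

View pics/w4o.png

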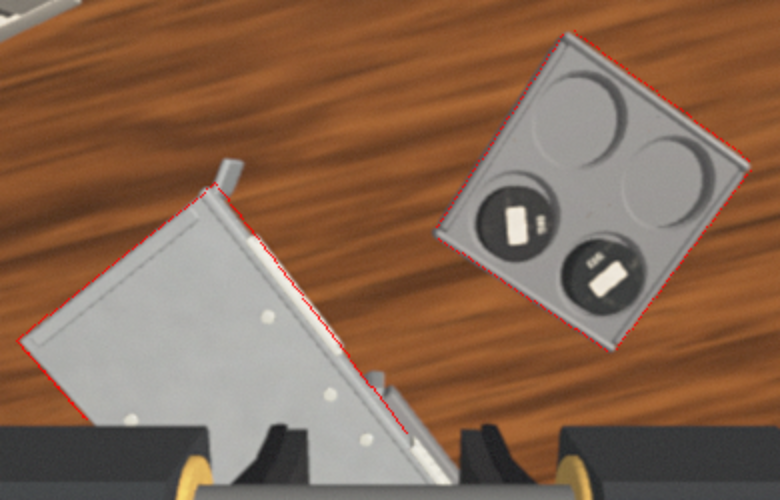

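The tray fit is good, but the file's front edge looks about 1° off. I refit the file from the sharp wood/grey boundaries at its end and back edges, in both cameras.

```bash
cat > f2.py <<'E'
from h import *
def edges(im,K,T,segs,z,p=(.4915,-.2403,np.radians(-67))):
    lab=cv2.cvtColor(im,cv2.COLOR_BGR2HSV)[:,:,1].astype(np.float32)
    t=p[2];X=np.array([np.cos(t),np.sin(t)]);Y=np.array([-X[1],X[0]]);out=[]
    for a,b,n in segs:  # local coords, outward normal n
        P=[]
        for u in np.linspace(0,1,60):
            c=np.array(a)*(1-u)+np.array(b)*u; w=np.linspace(-.01,.01,161)
            q=c+w[:,None]*np.array(n); wq=np.c_[p[0]+q@[X[0],Y[0]],p[1]+q@[X[1],Y[1]],np.full(161,z)]
            uv=proj(K,T,wq).astype(np.float32); v=cv2.remap(lab,uv[:,:1].copy(),uv[:,1:].copy(),1)[:,0]
            v=cv2.GaussianBlur(v[:,None],(0,0),6)[:,0]; k=np.argmax(np.gradient(v)[8:-8])+8; P.append(wq[k,:2])
        P=np.array(P,np.float32)
        vx,vy,x0,y0=cv2.fitLine(P,cv2.DIST_HUBER,0,1e-4,1e-4)[:,0]
        r=np.abs((P-[x0,y0])@[-vy,vx]); out.append((np.degrees(np.arctan2(vy,vx)),(float(x0),float(y0)),float(np.median(r))))
    return out
im,K,T=load("w4.npz")
for o in edges(im,K,T,[((.01,0),(.09,0),(0,-1)),((.1,.008),(.1,.04),(1,0))],.037): print("wrist",o)
K,T=cam("top");im=capture("top")[:,:,::-1]
for o in edges(im,K,T,[((.01,0),(.09,0),(0,-1)),((.1,.01),(.1,.198),(1,0)),((.01,.208),(.09,.208),(0,1))],.037): print("top",o)
E
python3 f2.py
```

```text
wrist (np.float32(-67.28248), (0.5064951777458191, -0.2788255512714386), 7.486250251531601e-05)
wrist (np.float32(22.672451), (0.5504560470581055, -0.32359835505485535), 5.5475044064223766e-05)
top (np.float32(-65.17679), (0.5145063400268555, -0.28986072540283203), 0.004104128107428551)
top (np.float32(23.862806), (0.6258725523948669, -0.2906942069530487), 0.00430928822606802)
top (np.float32(-67.2141), (0.7016711831092834, -0.20540563762187958), 0.00025501695927232504)
```

Emit:
carry_out:
  deltas:
    - [[0.1,0.13,0,0,0,0.015,0.3],[0.2,0.26,0,0,0,0.03,0.3],[0.3,0.38,0.1,0,0,0.045,0.3],[0.4,0.5,0.2,0,0,0.06,0.3],[0.48,0.6,0.3,0,0,0.075,0.3],[0.515,0.633,0.4,0,0,0.0914,0.3],[0.515,0.633,0.5,0,0,0.0914,0.3],[0.515,0.633,0.58,0,0,0.0914,0.3],[0.515,0.633,0.616,0,0,0.0914,0.3],[0.515,0.633,0.616,0,0,0.0914,0.3]]

```text
time_s: 12.9
position: [0.5182, -0.0857, 0.0493]
tcp_rot: [[-0.683, 0.731, -0.002], [0.731, 0.683, 0.001], [0.002, -0.001, -1.0]]
force: [-0.1, -1.1, -0.5]
opening: 0.35
grasp_force: 0.0
```

```bash
cat > go.py <<'E'
import sys
from h import *
s=telemetry.read_state();R=s["tcp_rot"];t=np.array([float(v) for v in sys.argv[1:4]]);yaw=np.degrees(np.arctan2(R[1,1],R[0,1]))
print(s["time_s"],s["position"].round(4),"yaw",yaw.round(2),"op",s["opening"],"F",s["force"].round(1),"d",((t-s["position"])@R/.15).round(4), "az",round(-(float(sys.argv[4])-yaw)/360,4))
E
python3 go.py .5183 -.0851 .0065 43.1
```

```text
12.9 [ 0.5182 -0.0857  0.0493] yaw 43.06 op 0.3498462288218555 F [-0.1 -1.1 -0.5] d [0.0021 0.0036 0.2857] az -0.0001
```

Emit:
carry_out:
  deltas:
    - [[0.002,0.004,0.05,0,0,0,0.3],[0.002,0.004,0.1,0,0,0,0.3],[0.002,0.004,0.15,0,0,0,0.3],[0.002,0.004,0.19,0,0,0,0.3],[0.002,0.004,0.22,0,0,0,0.3],[0.002,0.004,0.24,0,0,0,0.3],[0.002,0.004,0.26,0,0,0,0.3],[0.002,0.004,0.27,0,0,0,0.3],[0.002,0.004,0.278,0,0,0,0.3],[0.002,0.004,0.278,0,0,0,0.3]]

```text
time_s: 13.73
position: [0.5191, -0.0859, 0.0085]
tcp_rot: [[-0.682, 0.731, -0.0], [0.731, 0.682, 0.0], [0.0, -0.0, -1.0]]
force: [-0.2, -0.1, -1.3]
opening: 0.354
grasp_force: 0.0
```

Emit:
carry_out:
  deltas:
    - [[0,0,0,0,0,0,0.4],[0,0,0,0,0,0,0.5],[0,0,0,0,0,0,0.6],[0,0,0,0,0,0,1],[0,0,0,0,0,0,1],[0,0,0,0,0,0,1],[0,0,0,0,0,0,1],[0,0,0,0,0,0,1],[0,0,0,0,0,0,1],[0,0,0,0,0,0,1]]

```text
time_s: 14.57
position: [0.5193, -0.0862, 0.0088]
tcp_rot: [[-0.682, 0.731, 0.0], [0.731, 0.682, -0.0], [-0.001, 0.0, -1.0]]
force: [-1.7, -2.5, 1.8]
opening: 0.152
grasp_force: 25.6
```

```bash
python3 go.py .5183 -.0851 .0065 43.1
```

```text
14.5667 [ 0.5193 -0.0862  0.0088] yaw 43.02 op 0.15228026922865304 F [-1.7 -2.5  1.8] d [0.0097 0.0001 0.0153] az -0.0002
```

The web is gripped: opening about 13 mm with force on the pads. Next I rotate the tray 20° and slide it in line with the bay.

Emit:
carry_out:
  deltas:
    - [[-0.01,-0.02,0.001,0,0,0.006,1],[-0.03,-0.05,0.001,0,0,0.014,1],[-0.05,-0.08,0.001,0,0,0.024,1],[-0.075,-0.12,0.001,0,0,0.034,1],[-0.1,-0.16,0.001,0,0,0.044,1],[-0.13,-0.2,0.001,0,0,0.051,1],[-0.16,-0.25,0.001,0,0,0.0564,1],[-0.185,-0.29,0.001,0,0,0.0564,1],[-0.203,-0.318,0.001,0,0,0.0564,1],[-0.203,-0.318,0.001,0,0,0.0564,1]]

```text
time_s: 15.4
position: [0.5047, -0.1413, 0.0087]
tcp_rot: [[-0.386, 0.922, -0.0], [0.922, 0.386, 0.0], [0.0, -0.0, -1.0]]
force: [-0.1, 2.1, 5.6]
opening: 0.15
grasp_force: 26.4
```

```bash
python3 go.py .5052 -.14095 .0085 22.7; python3 - <<'E'
from h import *
s=telemetry.read_state();im=capture("wrist")[:,:,::-1];np.savez("w5.npz",im=im,R=s["tcp_rot"],p=s["position"]);_,K,T=load("w5.npz")
c=s["position"][:2]-.021*s["tcp_rot"][:2,0]
fittray(im,K,T,[c[0],c[1],np.radians(-67.3)],['back','left','right'],[])
K,T=cam("top");im=capture("top")[:,:,::-1];fittray(im,K,T,[c[0],c[1],np.radians(-67.3)],['left','right','back','front'],[])
E
```

```text
15.4 [ 0.5047 -0.1413  0.0087] yaw 22.71 op 0.14997674340799333 F [-0.1  2.1  5.6] d [0.0006 0.004  0.0014] az 0.0
tray [ 0.5119 -0.1573] -66.09 -47.56239318847656 max 107.94191
tray [ 0.481  -0.1625] -34.3 -40.3917121887207 max 170.9277
```

Emit:
carry_out:
  deltas:
    - [[-0.02,0.004,0,0,0,0,1],[-0.05,0.004,0,0,0,0,1],[-0.08,0.004,0,0,0,0,1],[-0.11,0.004,0,0,0,0,1],[-0.14,0.004,0,0,0,0,1],[-0.17,0.004,0,0,0,0,1],[-0.2,0.004,0,0,0,0,1],[-0.22,0.004,0,0,0,0,1],[-0.23,0.004,0,0,0,0,1],[-0.23,0.004,0,0,0,0,1]]

```text
time_s: 16.33
position: [0.5153, -0.1697, 0.0087]
tcp_rot: [[-0.386, 0.922, -0.007], [0.922, 0.386, 0.005], [0.008, -0.005, -1.0]]
force: [-3.9, 8.2, 10.1]
opening: 0.154
grasp_force: 27.9
```

```bash
python3 go.py .5303 -.2009 .0085 22.7
```

```text
16.3333 [ 0.5153 -0.1697  0.0087] yaw 22.71 op 0.15413372700115 F [-3.9  8.2 10.1] d [-0.2302  0.012  -0.0007] az 0.0
```

Emit:
carry_out:
  deltas:
    - [[0,0.005,-0.003,0,0,0,1],[0,0.008,-0.005,0,0,0,1],[0,0.008,-0.005,0,0,0,1],[-0.02,0.008,-0.005,0,0,0,1],[-0.04,0.008,-0.005,0,0,0,1],[-0.06,0.008,-0.005,0,0,0,1],[-0.07,0.008,-0.005,0,0,0,1],[-0.07,0.008,-0.005,0,0,0,1],[-0.07,0.008,-0.005,0,0,0,1],[-0.07,0.008,-0.005,0,0,0,1]]

```text
time_s: 17.17
position: [0.5233, -0.1816, 0.0089]
tcp_rot: [[-0.386, 0.922, -0.002], [0.922, 0.386, 0.0], [0.001, -0.001, -1.0]]
force: [-3.6, 0.9, -0.9]
opening: 0.155
grasp_force: 26.6
```

```bash
python3 go.py .5303 -.2009 .0085 22.7; python3 - <<'E'
from h import *
s=telemetry.read_state();im=capture("wrist")[:,:,::-1]
cv2.imwrite("pics/w6.png",cv2.resize(im,(800,600)))
E
```

```text
17.1667 [ 0.5233 -0.1816  0.0089] yaw 22.73 op 0.15510493970463077 F [-3.6  0.9 -0.9] d [-0.1371 -0.0065  0.0024] az 0.0001
```

Emit:
carry_out:
  deltas:
    - [[-0.01,-0.004,0,0,0,0,1],[-0.03,-0.005,0,0,0,0,1],[-0.05,-0.005,0,0,0,0,1],[-0.07,-0.005,0,0,0,0,1],[-0.09,-0.005,0,0,0,0,1],[-0.11,-0.005,0,0,0,0,1],[-0.125,-0.005,0,0,0,0,1],[-0.13,-0.005,0,0,0,0,1],[-0.13,-0.005,0,0,0,0,1],[-0.13,-0.005,0,0,0,0,1]]

```text
time_s: 18.05
position: [0.5309, -0.2001, 0.0092]
tcp_rot: [[-0.386, 0.922, 0.0], [0.922, 0.386, -0.001], [-0.001, -0.0, -1.0]]
force: [-4.4, -0.9, -3.8]
opening: 0.152
grasp_force: 26.3
```

```bash
python3 go.py .5303 -.2009 .0085 22.7
```

```text
18.05 [ 0.5309 -0.2001  0.0092] yaw 22.72 op 0.1515126545433468 F [-4.4 -0.9 -3.8] d [-0.0032 -0.0056  0.0047] az 0.0
```

Emit:
carry_out:
  deltas:
    - [[0,0,0.003,0,0,0,1],[0,0,0.004,0,0,0,1],[0,0,0.004,0,0,0,1],[0,0,0.004,0,0,0,0.3],[0,0,0.004,0,0,0,0.3],[0,0,0.004,0,0,0,0.3],[0,0,0.004,0,0,0,0.3],[0,0,0.004,0,0,0,0.3],[0,0,0.004,0,0,0,0.3],[0,0,0.004,0,0,0,0.3]]

```text
time_s: 18.88
position: [0.5316, -0.2, 0.0089]
tcp_rot: [[-0.386, 0.922, 0.001], [0.922, 0.386, -0.001], [-0.001, 0.001, -1.0]]
force: [-0.8, 0.1, -0.4]
opening: 0.351
grasp_force: 0.0
```

Emit:
carry_out:
  deltas:
    - [[0,0,-0.05,0,0,0,0.3],[0,0,-0.1,0,0,0,0.3],[0,0,-0.2,0,0,0,0.3],[0.1,0,-0.3,0,0,0,0.3],[0.2,0,-0.4,0,0,0,1],[0.3,0,-0.4,0,0,0,1],[0.4,0,-0.4,0,0,0,1],[0.45,0,-0.4,0,0,0,1],[0.45,0,-0.4,0,0,0,1],[0.45,0,-0.4,0,0,0,1]]

```text
time_s: 19.72
position: [0.5045, -0.137, 0.068]
tcp_rot: [[-0.387, 0.922, -0.001], [0.922, 0.387, 0.0], [0.001, -0.001, -1.0]]
force: [0.7, -0.4, -0.3]
opening: 0.029
grasp_force: 0.0
```

```bash
python3 go.py .4998 -.1387 .009 22.7; python3 - <<'E'
from h import *
s=telemetry.read_state();im=capture("wrist")[:,:,::-1];np.savez("w7.npz",im=im,R=s["tcp_rot"],p=s["position"])
cv2.imwrite("pics/w7.png",cv2.resize(im,(800,600)))
_,K,T=load("w7.npz")
X=np.array([.3859,-.9225]);Y=np.array([.9225,.3859]);c=X*.411+Y*.4117
p=fittray(im,K,T,[c[0],c[1],np.radians(-67.3)],['back'],[(-1,1),(-1,-1)]);print(p[:2]@X,p[:2]@Y)
E
```

```text
19.7167 [ 0.5045 -0.137   0.068 ] yaw 22.77 op 0.029041184287078064 F [ 0.7 -0.4 -0.3] d [ 0.0014 -0.0333  0.3937] az 0.0002
tray [ 0.5491 -0.2238] -67.25 -47.287620544433594 max 113.76526
0.41838042668714304 0.4201296772291937
```

View pics/w7.png

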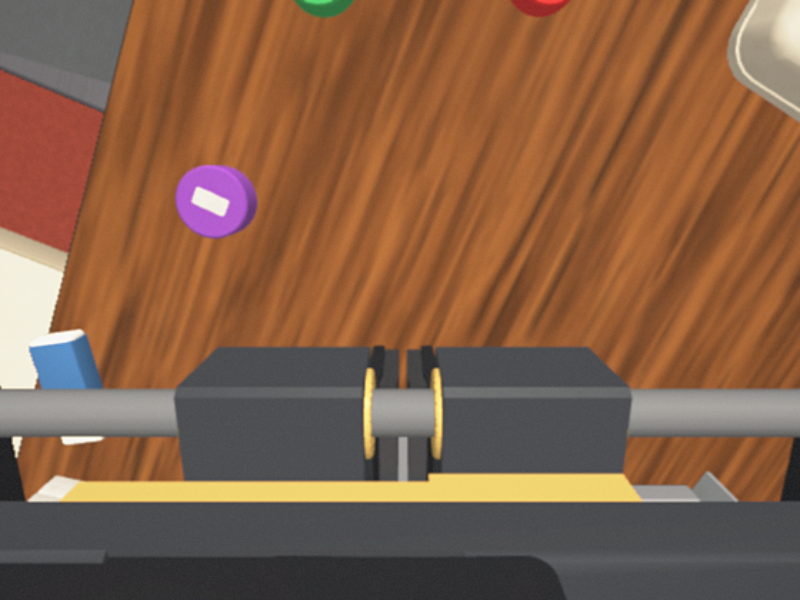

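The wrist view shows the closed gripper just behind the tray, but the tray itself is hidden behind the gripper. I lower the closed fingers behind the tray and push.

Emit:
carry_out:
  deltas:
    - [[0,-0.006,0.05,0,0,0,1],[0,-0.006,0.12,0,0,0,1],[0,-0.006,0.2,0,0,0,1],[0,-0.006,0.27,0,0,0,1],[0,-0.006,0.32,0,0,0,1],[0,-0.006,0.36,0,0,0,1],[0,-0.006,0.385,0,0,0,1],[0,-0.006,0.4,0,0,0,1],[0,-0.006,0.4,0,0,0,1],[0,-0.006,0.4,0,0,0,1]]

```text
time_s: 20.6
position: [0.5041, -0.1379, 0.0088]
tcp_rot: [[-0.386, 0.922, 0.0], [0.922, 0.386, -0.0], [-0.0, 0.0, -1.0]]
force: [1.0, 0.4, -0.0]
opening: 0.006
grasp_force: 0.0
```

Emit:
carry_out:
  deltas:
    - [[-0.02,0,0,0,0,0,1],[-0.06,0,0,0,0,0,1],[-0.1,0,0,0,0,0,1],[-0.14,0,0,0,0,0,1],[-0.17,0,0,0,0,0,1],[-0.2,0,0,0,0,0,1],[-0.23,0,0,0,0,0,1],[-0.26,0,0,0,0,0,1],[-0.29,0,0,0,0,0,1],[-0.31,0,0,0,0,0,1]]

```text
time_s: 21.43
position: [0.5216, -0.1807, 0.0086]
tcp_rot: [[-0.386, 0.922, -0.001], [0.922, 0.386, 0.001], [0.001, -0.001, -1.0]]
force: [-1.2, 2.7, 1.8]
opening: 0.009
grasp_force: 1.7
```

```bash
python3 go.py .5331 -.2078 .008 22.7
```

```text
21.4333 [ 0.5216 -0.1807  0.0086] yaw 22.71 op 0.009020992593259114 F [-1.2  2.7  1.8] d [-0.1962  0.0013  0.0035] az 0.0
```

Emit:
carry_out:
  deltas:
    - [[-0.02,0,0,0,0,0,1],[-0.04,0,0,0,0,0,1],[-0.06,0,0,0,0,0,1],[-0.08,0,0,0,0,0,1],[-0.1,0,0,0,0,0,1],[-0.12,0,0,0,0,0,1],[-0.135,0,0,0,0,0,1],[-0.15,0,0,0,0,0,1],[-0.16,0,0,0,0,0,1],[-0.16,0,0,0,0,0,1]]

```text
time_s: 22.27
position: [0.5314, -0.2034, 0.0086]
tcp_rot: [[-0.386, 0.922, 0.0], [0.922, 0.386, -0.001], [-0.001, 0.0, -1.0]]
force: [-0.8, 2.5, -0.2]
opening: 0.007
grasp_force: 0.9
```

Emit:
carry_out:
  deltas:
    - [[-0.005,0,0,0,0,0,1],[-0.01,0,0,0,0,0,1],[-0.015,0,0,0,0,0,1],[-0.02,0,0,0,0,0,1],[-0.025,0,0,0,0,0,1],[-0.03,0,0,0,0,0,1],[-0.03,0,0,0,0,0,1],[-0.03,0,0,0,0,0,1],[-0.03,0,0,0,0,0,1],[-0.03,0,0,0,0,0,1]]

```text
time_s: 23.1
position: [0.5329, -0.2072, 0.0086]
tcp_rot: [[-0.386, 0.922, 0.0], [0.922, 0.386, -0.0], [-0.0, -0.0, -1.0]]
force: [-2.0, 1.5, -1.1]
opening: 0.005
grasp_force: 1.0
```

```bash
python3 go.py .5331 -.2078 .008 22.7
```

```text
23.1 [ 0.5329 -0.2072  0.0086] yaw 22.71 op 0.005293966111003022 F [-2.   1.5 -1.1] d [-0.004  -0.0006  0.004 ] az 0.0
```

Emit:
carry_out:
  deltas:
    - [[-0.003,0,0,0,0,0,1],[-0.006,0,0,0,0,0,1],[-0.009,0,0,0,0,0,1],[-0.012,0,0,0,0,0,1],[-0.014,0,0,0,0,0,1],[-0.014,0,0,0,0,0,1],[-0.014,0,0,0,0,0,1],[-0.014,0,0,0,0,0,1],[-0.014,0,0,0,0,0,1],[-0.014,0,0,0,0,0,1]]

```text
time_s: 23.93
position: [0.5337, -0.209, 0.0086]
tcp_rot: [[-0.386, 0.922, -0.0], [0.922, 0.386, -0.0], [-0.0, -0.0, -1.0]]
force: [-1.2, 1.6, -0.3]
opening: 0.004
grasp_force: 1.1
```

Emit:
carry_out:
  deltas:
    - [[-0.003,0,0,0,0,0,1],[-0.006,0,0,0,0,0,1],[-0.009,0,0,0,0,0,1],[-0.012,0,0,0,0,0,1],[-0.014,0,0,0,0,0,1],[-0.014,0,0,0,0,0,1],[-0.014,0,0,0,0,0,1],[-0.014,0,0,0,0,0,1],[-0.014,0,0,0,0,0,1],[-0.014,0,0,0,0,0,1]]

```text
time_s: 24.77
position: [0.5338, -0.2095, 0.0086]
tcp_rot: [[-0.386, 0.923, -0.002], [0.923, 0.386, 0.002], [0.003, -0.001, -1.0]]
force: [-1.2, 5.3, 0.8]
opening: 0.008
grasp_force: 3.0
```

Emit:
carry_out:
  deltas:
    - [[-0.003,0,0,0,0,0,1],[-0.006,0,0,0,0,0,1],[-0.009,0,0,0,0,0,1],[-0.012,0,0,0,0,0,1],[-0.015,0,0,0,0,0,1],[-0.015,0,0,0,0,0,1],[-0.015,0,0,0,0,0,1],[-0.015,0,0,0,0,0,1],[-0.015,0,0,0,0,0,1],[-0.015,0,0,0,0,0,1]]

```text
time_s: 25.6
position: [0.5338, -0.2096, 0.0086]
tcp_rot: [[-0.385, 0.923, -0.004], [0.923, 0.385, 0.005], [0.006, -0.001, -1.0]]
force: [-2.7, 10.3, 2.9]
opening: 0.005
grasp_force: 5.1
```

Emit:
carry_out:
  deltas:
    - [[-0.004,0,0,0,0,0,1],[-0.008,0,0,0,0,0,1],[-0.012,0,0,0,0,0,1],[-0.016,0,0,0,0,0,1],[-0.02,0,0,0,0,0,1],[-0.02,0,0,0,0,0,1],[-0.015,0,0,0,0,0,1],[-0.005,0,0,0,0,0,1],[0.01,0,0,0,0,0,1],[0.03,0,0,0,0,0,1]]

```text
time_s: 26.43
position: [0.5344, -0.209, 0.0089]
tcp_rot: [[-0.387, 0.922, 0.002], [0.922, 0.387, -0.002], [-0.002, 0.001, -1.0]]
force: [0.2, -0.1, -0.2]
opening: 0.003
grasp_force: 0.0
```

Emit:
carry_out:
  deltas:
    - [[0.1,0,0,0,0,0,1],[0.2,0,0,0,0,0,1],[0.3,0,-0.1,0,0,0,1],[0.3,0,-0.3,0,0,0,1],[0.2,0,-0.5,0,0,0,1],[0,0,-0.7,0,0,0,1],[-0.2,0,-0.9,0,0,0,1],[-0.4,0,-0.95,0,0,0,1],[-0.5,0,-0.95,0,0,0,1],[-0.5,0,-0.95,0,0,0,1]]

```text
time_s: 27.27
position: [0.5667, -0.2846, 0.154]
tcp_rot: [[-0.383, 0.924, 0.01], [0.924, 0.383, -0.009], [-0.012, 0.006, -1.0]]
force: [0.7, 0.6, -0.3]
opening: 0.004
grasp_force: 0.0
```

```bash
python3 go.py .5331 -.2078 .008 22.7; python3 - <<'E'
from h import *
s=telemetry.read_state();im=capture("wrist")[:,:,::-1];np.savez("w8.npz",im=im,R=s["tcp_rot"],p=s["position"])
_,K,T=load("w8.npz");S=cv2.cvtColor(im,cv2.COLOR_BGR2HSV)[:,:,1]
X=np.array([.3859,-.9225]);Y=np.array([.9225,.3859])
G=cv2.cvtColor(im,cv2.COLOR_BGR2GRAY)
# both trays' trailing edges, rectified at z=.014 : along -20..+6 mm of mouth plane
for lat in [.3717,.3817,.4017,.4117,.4217,.4417,.4517,.4757,.4857,.4957,.5157,.5257,.5457]:
    a=np.arange(.389,.4125,.0005);P=np.c_[a[:,None]*X+lat*Y,np.full(len(a),.014)];uv=proj(K,T,P).astype(np.float32)
    v=cv2.remap(S,uv[:,:1].copy(),uv[:,1:].copy(),1)[:,0].astype(float);k=np.argmin(np.gradient(cv2.GaussianBlur(v[:,None],(0,0),1.5)[:,0])[2:-2])+2
    print(lat,"edge before mouth mm",round((.41094-a[k])*1000,1),uv[k].round(0),v[k-4],v[min(k+4,len(v)-1)])
E
```

```text
27.2667 [ 0.5667 -0.2846  0.154 ] yaw 22.55 op 0.004027565820737109 F [ 0.7  0.6 -0.3] d [ 0.5708 -0.016   0.9665] az -0.0004
0.3717 edge before mouth mm -0.1 [230. 113.] 171.0 14.0
0.3817 edge before mouth mm -0.1 [242. 113.] 174.0 13.0
0.4017 edge before mouth mm -0.1 [267. 113.] 173.0 15.0
0.4117 edge before mouth mm -0.1 [279. 113.] 174.0 17.0
0.4217 edge before mouth mm -0.1 [291. 113.] 170.0 22.0
0.4417 edge before mouth mm -0.1 [315. 112.] 174.0 26.0
0.4517 edge before mouth mm -0.1 [328. 112.] 173.0 22.0
0.4757 edge before mouth mm -0.1 [357. 112.] 170.0 23.0
0.4857 edge before mouth mm -0.1 [369. 112.] 168.0 27.0
0.4957 edge before mouth mm -0.1 [381. 112.] 175.0 27.0
0.5157 edge before mouth mm -0.1 [405. 112.] 171.0 12.0
0.5257 edge before mouth mm -0.1 [418. 112.] 176.0 12.0
0.5457 edge before mouth mm -0.1 [442. 112.] 171.0 12.0
```

```bash
python3 - <<'E'
from h import *
for i in range(3): capture("top")
s=telemetry.read_state();im=capture("wrist")[:,:,::-1];np.savez("w9.npz",im=im,R=s["tcp_rot"],p=s["position"])
_,K,T=load("w9.npz");H=cv2.cvtColor(im,cv2.COLOR_BGR2HSV)
X=np.array([.3859,-.9225]);Y=np.array([.9225,.3859]);print(s["position"].round(4),s["tcp_rot"][:,2].round(4),"cam along/lat",T[:2,3]@X,T[:2,3]@Y)
a=np.arange(.393,.430,.001);print("before mouth:",((.41094-a)*1000).round().astype(int))
for lat in [.345,.3817,.4017,.4117,.4417,.4637,.4857,.5157,.5357]:
    P=np.c_[a[:,None]*X+lat*Y,np.full(len(a),.014)];uv=proj(K,T,P).astype(np.float32)
    v=cv2.remap(H,uv[:,:1].copy(),uv[:,1:].copy(),1)[:,0]; print(lat,"S",*v[:,1]);print("   V",*v[:,2])
E
```

```text
[ 0.5619 -0.2771  0.1506] [-1.1e-03  9.0e-04 -1.0e+00] cam along/lat 0.40452995204182973 0.4115091956506667
before mouth: [ 18  17  16  15  14  13  12  11  10   9   8   7   6   5   4   3   2   1
   0  -1  -2  -3  -4  -5  -6  -7  -8  -9 -10 -11 -12 -13 -14 -15 -16 -17
 -18]
0.345 S 169 166 164 167 171 168 175 163 158 162 161 160 167 158 161 163 163 169 170 165 163 162 165 167 171 169 172 166 165 170 172 171 164 164 165 165 162
   V 104 110 115 118 118 120 116 115 113 108 103 101 98 99 97 97 99 101 102 107 111 114 116 120 120 122 122 123 121 118 118 116 115 111 106 104 99
0.3817 S 171 172 172 171 173 174 165 168 172 171 171 168 169 169 173 173 177 177 85 11 9 17 13 14 15 8 3 4 5 7 6 2 3 3 3 3 4
   V 136 134 133 127 126 121 121 117 116 118 120 125 128 131 135 136 136 134 138 159 159 189 226 223 189 166 163 140 149 169 172 169 171 169 171 171 171
0.4017 S 173 176 172 172 173 171 166 170 170 163 169 164 174 166 163 172 171 173 82 10 9 13 9 16 16 5 5 5 5 6 3 3 4 3 5 5 3
   V 117 119 120 122 122 124 127 125 126 127 122 120 116 116 116 116 120 121 134 157 166 216 229 220 190 165 162 143 156 
[... 990 characters left out ...]
V 135 136 138 138 142 143 145 145 144 142 140 139 137 137 135 136 133 132 135 159 152 145 144 167 188 175 163 143 153 168 168 168 168 168 168 167 168
0.5157 S 178 169 172 172 175 165 173 166 168 168 168 166 170 176 166 165 178 165 74 13 10 14 13 18 16 6 7 7 4 6 6 6 5 6 5 5 5
   V 141 138 134 130 124 120 114 113 109 108 108 108 109 109 115 121 124 126 136 155 158 209 225 218 195 167 162 142 152 167 167 168 168 167 168 167 167
0.5357 S 170 172 170 160 176 164 164 171 155 165 168 180 169 164 173 170 173 166 76 12 10 15 14 21 17 8 6 3 6 5 5 7 6 6 7 5 4
   V 117 112 108 106 102 100 98 97 98 97 95 93 98 104 105 112 117 120 131 155 155 205 223 213 194 167 162 137 152 166 166 169 168 167 166 167 167
```

The loaded tray's rear edge is in line with both the middle-wall nose and the earlier, fully home tray, so it stands out the expected 4 mm. The push also stalled firmly against the stop. The arm is clear, so I hand in.

```bash
python3 -c "
from rig import job;print(job.hand_in())"
```

```text
the job is handed in; nothing more can be done
None
```

I set the mount face up in an empty recess and slid the loaded tray into the open bay until it stalled against the stop, its rear edge in line with the tray filed earlier, then handed the job in at about 27 s; both mounts were seated when last seen, before the slide, but the file's roof hid them at the end.

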